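Press a tube coupon home in the sprung welding fixture

TASK

Take the tube lying on the two-bar rest, lay it in the mouth of the fixture's sprung jaws, centred along its length, and let go of it. Then swing the fixture's hinged clamp over and use the clamp, not your fingers on the tube, to press the tube down until you feel it bottom firmly on the seat, without forcing it any further. Leave the clamp lying on the tube and the other things on the bench where they are.

Things in the scene. Friction and masses are not known exactly. Their poses are not given: they have to be found in the camera images.
- tube: Bare metal tube coupon, 48 mm outside diameter, 110 mm long, about 0.36 kg, both ends closed with flush black plugs. It lies level. Origin at its very middle; its own y axis runs along the tube.
- rest: Rest on which the tube starts: steel plate 75 x 125 mm, 8 mm thick, with two parallel 10 mm round bars along its y axis, 30 mm apart, on which the tube lies with its middle 38 mm above the bench. Origin under the plate's centre, on the bench.
- fixture: Welding fixture fixed to the bench: steel plate 215 (x) x 135 (y) x 12 mm with two sprung jaws, a seat between them and a hinged clamp. Origin under the plate's centre, on the bench; z up. The tube must lie along its y axis. Its -x side is the handle side when the clamp is shut; at its +x side stand the hinge ears, 98 mm high.
- cradle (a point): Middle of the fixture between the jaws, 62 mm above the bench; axes as fixture. Two jaws (-x and +x), each with two uprights 14 mm wide at y = -44 and +44 mm; the 74 mm between them is free for fingers. The jaws' upright faces are 40 mm apart, from 14 to 62 mm above the bench; above that their lips lean outward by 20 degrees, to 82 mm above the bench.
- mouth (a point): Where the tube's middle lies when it first touches the lips: above cradle, 77 mm above the bench. Released there the tube settles to 66 to 77 mm and stays. The jaws are sprung (2.1 N/mm each): pressing the tube in takes 15 to 30 N on the tube until its middle is at cradle, then less, and they hold it by friction. At home its middle is 44 to 56 mm above the bench.
- post: Post in the fixture's middle with the seat, a 26 x 44 mm steel pad on an adjusting screw. The screw differs from job to job: the pad's top is 20 to 32 mm above the bench, not measured, and does not give (origin: foot of the post, 12 mm up). The tube is home when it bottoms on the pad, felt as a steep rise of force: 4 N on the seat proves it, over 60 N damages it.
- clamp: Hinged clamp arm. Origin on its hinge axis (parallel to the fixture's y, 88 mm above the bench, 85 mm to +x of the fixture's middle); its -x axis runs along the arm to the bar. Angle a: 0 = level over the tube (lower stop), pi/2 upright, 1.85 upper stop. Starts at 1.7 to 1.85; falls shut when forward of upright. On an unpressed tube a is 0.3 to 0.5, at home 0.03 to 0.2.
- clamp_bar (a point): Middle of the clamp's cross bar handle at the arm's end. Round bar, 14 mm diameter, 160 mm long, parallel to the fixture's y; the arm (24 mm wide, 10 mm thick) meets it in the middle, so it is free from 12 to 80 mm on either side. At angle a it is 170 cos a mm from the hinge axis towards the fixture's -x and 170 sin a mm above it.
- pad (a point): Middle of the face of the pressing block, which bears on the top of the tube: 30 x 50 mm, on the inner side of the arm, 23 mm from the arm's centre plane and 85 mm from the hinge, half as far as the bar: a force on the bar acts doubled on the tube. The arm turns easily (0.06 N m friction) and weighs 0.30 kg.
- brush: Wire brush with handle lying on the bench; leave it alone.
- offcut: Wide thin pipe offcut, 76 mm diameter, 60 mm high, standing on end; leave it alone.
- angle: Piece of angle iron, 160 mm long; leave it alone.
- hammer: Hammer lying on the bench; leave it alone.
- spray: Grey can, 66 mm diameter, 170 mm high; leave it alone.
- square: Triangular welding square lying flat, 100 mm; leave it alone.
- cup: Steel cup, 80 mm wide, 90 mm high; leave it alone.

How it is judged:
On the way, in this order (a step that is already met when the one before it is completed fails the run):
1. the tube lies level and centred in the mouth of the jaws, let go and not yet pressed in (contact force between the fingers and tube below 0.3 N and z of tube in the frame of cradle between 0.001 and 0.018 m and horizontal distance between tube and cradle below 0.012 m and angle between the y axis of tube and the y axis of fixture, either way round below 0.12 rad and linear speed of tube below 0.02 m/s), for 0.3 s.
2. the clamp presses the tube firmly (4 N) onto the seat (contact force between each of post, clamp and tube above 4 N), for 0.1 s.
At the end, for the whole second after the job is handed in: The tube rests on the seat between the jaws, at least 4 mm below the cradle point, its middle within 12 mm of the fixture's middle, its axis within 0.06 rad of the fixture's y axis, at rest, with the clamp lying on it (contact force between post and tube above 0.1 N and z of tube in the frame of cradle below -0.004 m and horizontal distance between tube and cradle below 0.012 m and angle between the y axis of tube and the y axis of fixture, either way round below 0.06 rad and contact force between clamp and tube above 0.2 N and linear speed of tube below 0.01 m/s); the robot touches nothing.
It fails at once if the seat is loaded with more than 60 N (contact force between post and tube above 60 N).
It fails at once if the tube is pushed in between the jaws by the fingers instead of the clamp (contact force between the fingers and tube above 1 N and z of tube in the frame of cradle below -0.002 m and horizontal distance between tube and cradle below 0.03 m).
It fails at once if a bystander is moved more than 30 mm (distance of any of brush, offcut, angle, hammer, spray, square, cup from where it was at the start of the episode above 0.03 m).
It also fails if it takes over 72 s, if anything falls off the work surface, if the arm or the gripper's body presses on something with over 40 N, if the wrist force passes 120 N, or if a joint passes its speed limit or range.

ROBOT

A 7-joint arm with a two-finger parallel gripper is mounted at the origin on the work surface. World frame = base frame: x ahead of the robot, y to its left, z up, the work surface at z = 0. Lengths are in m, angles in rad, forces in N, time in s.
With the tool pointing down it reaches from about 0.425 to 0.925 m from the base axis. Payload 6.8 kg.
Tool frame: the origin (TCP) lies at the very end of the fingers, on their centre line; the grasp point (between the pads) lies bot.grip_point_offset behind it (bot.grip_point_offset is the distance from the TCP to the grasp point, in m); z points along the fingers, y is the line along which they close (so a half turn about z gives the same grasp; the last joint's range is limited). The gripper opens to 85 mm and grips with 20 to 120 N. Pads are 22 mm wide; open, the fingers measure 114 mm over their backs; the gripper's body (76 mm by 85 mm) begins 54 mm behind the grasp point. The pads swing forward as they close: fully open they stand 13 mm farther back than shut.
Start: joints at [-1.259, 0.477, 0.022, 1.555, -0.011, 1.109, -0.083], TCP at [0.275, 0.616, 0.231] pointing down, gripper open.
Joint ranges: [-2.96, 2.96], [-0.34, 2.1], [-1.41, 1.46], [0.24, 2.44], [-1.37, 4.51], [0.17, 1.92], [-2.96, 2.96]. Speed limits (rad/s): [2.39, 2.39, 3.14, 3.14, 3.14, 3.14, 3.14].

INTERFACE

Orientations are given as a unit quaternion [w, x, y, z].
In Python, from station import bot, imaging gives the robot as it stands. The module is installed in compiled form; this text tells all that it offers.
- The arm moves only by the tool carry_out, never from a script. Its argument "targets" is one flat list of numbers, 5 for each row, row after row: the closure in counts, from 0 (fully open) to 255 (shut), then the shift along the world's x, y, z in mm, then the turn about the world's z in degrees. A call has 1 to 20 rows; each row shifts and turns the commanded pose from where the row before left it; what a row does not reach is not made up. A row lasts 1/10 s, in which the tool goes at most 50 mm and 8.59 degrees, less where a joint would pass 70% of its speed; a pose out of reach is approached as far as the arm can. A call is refused whole if a number of a shift passes 50 or a number of a turn 8.59, either way. A call with a gripper value outside its range is refused whole. The fingers move at their own pace and stop on an object; "newtons" is the grip in N (left out, the last holds). Time passes only in rows, so rows that do not move let the fingers close. It gives the time, the measured TCP pose, the force, the opening and the grip force at its end, in the units of the state.
- bot.get_obs(): the state, without advancing time (a new reading comes with each control period).
- imaging.read_camera(name): name is "side" or "top" or "wrist"; returns a dict with "frame" (384x512x3 uint8, red, green, blue), "fov_y" (degrees; the focal length in pixels is half the picture's height over the tangent of half this angle, whatever the lens; pixels are square), "cx", "cy" (the principal point, pixels), "pose" (4x4, takes a point from camera to world coordinates); the wrist camera has in their place "tool_from_camera" (4x4, takes a point from camera to tool coordinates, whose origin is the TCP and whose axes are the flange's). Camera axes: x right, y up, looking along -z (the intrinsics and any distortion apply to the point x, -y, -z); pixel columns grow to the right and rows downward; lengths in m; the calibration is good to about 2 mm. A picture is of the moment at which its call begins: read the wrist's pose just before it. There is no depth.
- bot.hand_in(): hands the job in; it is judged then, once.
The state is a dict: "t": time; "q": joint angles; "joint_vel": joint speeds; "joint_torque": joint torques, N m; "eef_pos": TCP position; "tool_rot": TCP orientation; "contact_force": force on the tool from outside, world axes, zero at the start; "torque": the same for the moment, N m; "gripper_width": opening from 0.0 (shut) to 1.0 (fully open); "grasp_force": force on a finger pad.
Only numpy, scipy, OpenCV 4.12 (cv2) and the standard library are available. Lean on these libraries where they do the work, as an engineer would, in place of code of your own. Each camera call takes 0.05 s, during which the arm holds its last target. There are 200 camera calls.

## Working session

There is one attempt and no reset: what is moved stays moved. The work goes in short steps, Python scripts to look and compute and a tool call to move; the robot and the scene stay as the last step left them, time stands still between calls to the robot, and variables do not carry over. Pictures are saved under pics/ and viewed, at most 10 in all, crops included, and the job is handed in when it is done.

Besides the shell and the picture viewer there is one more tool, called after "Call:" as name(argument=value, ...) on one line, values as JSON. carry_out: Moves the arm, as the interface text tells. Its arguments: {"type":"object","properties":{"targets":{"type":"array","items":{"type":"number"}},"newtons":{"type":"number"}},"required":["targets"]}

```bash
mkdir -p pics
cat > h.py <<'E'
import numpy as np, cv2
from station import bot, imaging
from scipy.spatial.transform import Rotation as R
def cam(n):
    o=bot.get_obs(); c=imaging.read_camera(n)
    if n=="wrist":
        T=np.eye(4); q=o["tool_rot"]; T[:3,:3]=R.from_quat([q[1],q[2],q[3],q[0]]).as_matrix(); T[:3,3]=o["eef_pos"]
        c["pose"]=T@np.array(c["tool_from_camera"])
    return c
def ray(c,u,v):
    f=192/np.tan(np.radians(c["fov_y"])/2)
    d=np.array([(u-c["cx"])/f,-(v-c["cy"])/f,-1]); P=np.array(c["pose"])
    return P[:3,3],P[:3,:3]@d
def onz(c,u,v,z):
    o,d=ray(c,u,v); return o+d*(z-o[2])/d[2]
def proj(c,p):
    f=192/np.tan(np.radians(c["fov_y"])/2); P=np.array(c["pose"])
    q=P[:3,:3].T@(np.array(p)-P[:3,3]); return c["cx"]+f*q[0]/-q[2], c["cy"]+f*q[1]/q[2]
def save(c,n,s=1.5):
    cv2.imwrite("pics/"+n+".png",cv2.resize(c["frame"][:,:,::-1],None,fx=s,fy=s,interpolation=cv2.INTER_CUBIC))
E
python3 - <<'E'
from h import *
import pickle
o=bot.get_obs(); print({k:np.round(v,3) for k,v in o.items()}, bot.grip_point_offset)
C={}
for n in("top","side"):
    c=cam(n); C[n]=c; save(c,n); print({k:np.round(v,3) if k!="frame" else 0 for k,v in c.items()})
pickle.dump(C,open("c.pkl","wb"))
E
```

```text
{'t': np.float64(0.0), 'q': array([-1.259,  0.478,  0.022,  1.556, -0.011,  1.109, -0.083]), 'joint_vel': array([-0.001,  0.   , -0.001,  0.001, -0.001, -0.002,  0.   ]), 'joint_torque': array([ 0.0000e+00, -5.9646e+01,  1.6080e+00, -2.8120e+01,  1.2000e-02,
        9.0000e-03,  0.0000e+00]), 'eef_pos': array([0.275, 0.616, 0.23 ]), 'tool_rot': array([-0.   ,  0.208,  0.978, -0.001]), 'contact_force': array([ 0.002, -0.599, -0.173]), 'torque': array([-0.016,  0.035, -0.045]), 'grasp_force': np.float64(0.0), 'gripper_width': np.float64(1.001)} 0.0187
{'frame': 0, 'fov_y': np.float64(52.543), 'cx': np.float64(255.363), 'cy': np.float64(191.833), 'pose': array([[-0.014,  0.993, -0.121,  0.388],
       [-1.   , -0.015, -0.006, -0.009],
       [-0.008,  0.121,  0.993,  1.457],
       [ 0.   ,  0.   ,  0.   ,  1.   ]])}
{'frame': 0, 'fov_y': np.float64(48.311), 'cx': np.float64(250.316), 'cy': np.float64(195.2), 'pose': array([[ 0.682,  0.523, -0.511, -0.085],
       [-0.731,  0.469, -0.495, -0.653],
       [-0.019,  0.712,  0.702,  0.99 ],
       [ 0.   ,  0.   ,  0.   ,  1.   ]])}
```

View pics/top.png

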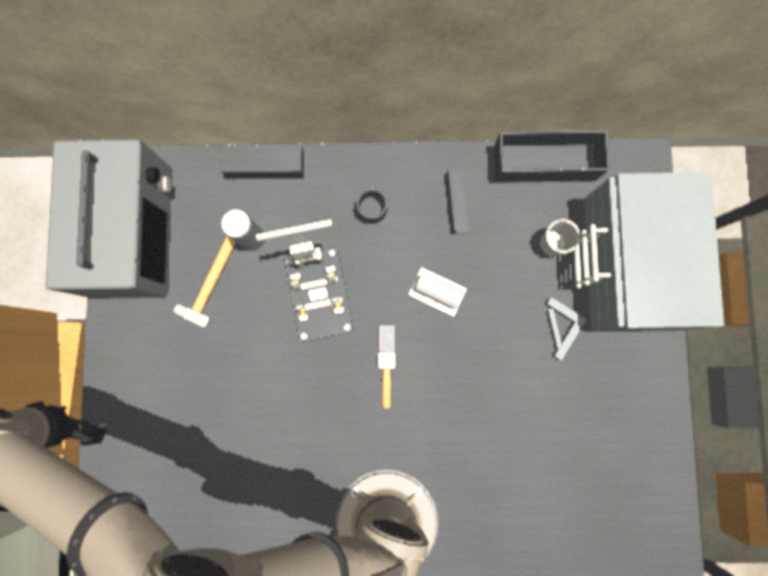

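View pics/side.png

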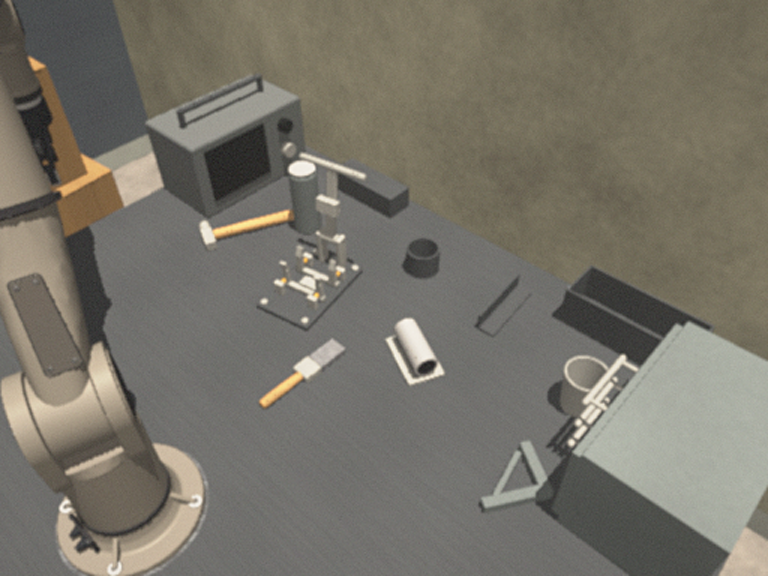

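Run:
```python
from h import *
import pickle
C=pickle.load(open("c.pkl","rb")); c=C["top"]; s=C["side"]
P=lambda c,z,*l:[print(p,np.round(onz(c,p[0]/1.5,p[1]/1.5,z),3)) for p in l]
print("screws top");P(c,.012,(333,253),(304,336),(347,327))
print("side screws");P(s,.012,(264,302),(304,321),(355,268))
# tube mask
hsv=cv2.cvtColor(c["frame"],cv2.COLOR_RGB2HSV); m=((hsv[...,2]>150)&(hsv[...,1]<60)).astype(np.uint8)
n,l,st,ce=cv2.connectedComponentsWithStats(m)
for i in range(1,n):
    x,y,w,h,a=st[i]
    if 120<x<340 and 130<y<280 and a>5:
        r=cv2.minAreaRect(np.argwhere(l==i)[:,::-1].astype(np.float32)); print(ce[i]*1.5,a,r,np.round(onz(c,*ce[i],.012),3))
print("tube top");P(c,.05,(438,290),(420,282),(458,298))
print("tube side");P(s,.038,(415,347))
print("bar ends side",);
```

```text
screws top
(333, 253) [0.654 0.124 0.012]
(304, 336) [0.447 0.197 0.012]
(347, 327) [0.467 0.09  0.012]
side screws
(264, 302) [0.447 0.196 0.012]
(304, 321) [0.467 0.091 0.012]
(355, 268) [0.655 0.126 0.012]
[234.60823171 222.57621951] 328 ((156.0, 148.5), (19.0, 20.0), 90.0) [0.736 0.373 0.012]
[298.2175 237.435 ] 600 ((197.55770874023438, 162.28848266601562), (25.887331008911133, 52.36301040649414), 78.69007110595703) [0.695 0.212 0.012]
[218.25 248.25] 8 ((145.50001525878906, 165.50001525878906), (0.4472135603427887, 7.602630138397217), 26.56505012512207) [0.67  0.414 0.012]
[330.79166667 252.16666667] 36 ((220.0, 168.0), (6.0, 6.0), 90.0) [0.656 0.13  0.012]
[286.07142857 261.        ] 7 ((191.0, 174.0), (2.0, 2.0), 0.0) [0.635 0.242 0.012]
[320.13521127 303.62816901] 1065 ((212.7692413330078, 200.84616088867188), (45.89117431640625, 35.69314193725586), 78.69007110595703) [0.526 0.157 0.012]
[436.87997587 291.22436671] 829 ((291.1402587890625, 194.09275817871094), (36.48246765136719, 23.06909942626953), 25.34617805480957) [ 0.553 -0.134  0.012]
[386.3046875 346.8359375] 384 ((257.5, 231.5), (31.0, 13.0), 90.0) [ 0.417 -0.006  0.012]
[391.5  390.75] 18 ((261.0, 260.5), (17.0, 0.0), -90.0) [ 0.31  -0.017  0.012]
[381. 393.] 17 ((254.0, 262.0), (16.0, 0.0), -90.0) [0.305 0.008 0.012]
[386.78571429 408.64285714] 7 ((257.6730651855469, 272.3653869628906), (1.7650452852249146, 5.099019527435303), 78.69007110595703) [ 0.267 -0.005  0.012]
tube top
(438, 290) [ 0.552 -0.134  0.05 ]
(420, 282) [ 0.572 -0.091  0.05 ]
(458, 298) [ 0.531 -0.182  0.05 ]
tube side
(415, 347) [ 0.55  -0.141  0.038]
bar ends side
```

Call:
carry_out(targets=[0, 15, -42, 3, -5, 0, 15, -42, 3, -5, 0, 15, -42, 3, -5, 0, 15, -42, 3, -5, 0, 15, -42, 3, -5, 0, 15, -42, 3, -5, 0, 15, -42, 3, -5, 0, 15, -42, 3, -5, 0, 15, -42, 3, -5, 0, 15, -42, 3, -5, 0, 15, -42, 3, -5, 0, 15, -42, 3, -5, 0, 15, -42, 3, -5, 0, 15, -42, 3, -5, 0, 15, -42, 3, -5, 0, 15, -42, 3, -5, 0, 15, -42, 3, -5, 0, 15, -42, 3, -5, 0, 0, 0, 0, 0, 0, 0, 0, 0, 0])

```text
t: 2.1
eef_pos: [0.5448, -0.1406, 0.2849]
tool_rot: [-0.0, 0.839, 0.543, -0.001]
contact_force: [0.9, 0.2, -0.7]
gripper_width: 1.003
grasp_force: 0.0
```

Run:
```python
from h import *
o=bot.get_obs(); print(np.round(o["eef_pos"],3),o["tool_rot"],o["t"])
c=cam("wrist"); save(c,"w1"); import pickle; pickle.dump(c,open("w1.pkl","wb")); print(np.round(c["tool_from_camera"],3), c["fov_y"])
print([proj(c,p) for p in ((.552,-.136,.038),(.551,.161,.012))])
```

```text
[ 0.545 -0.141  0.285] [-1.16561017e-04  8.39485838e-01  5.43381289e-01 -5.38074395e-04] 2.1
[[-0.001  0.953  0.303  0.077]
 [ 1.     0.001  0.     0.001]
 [-0.     0.303 -0.953 -0.142]
 [ 0.     0.     0.     1.   ]] 65.4515446219102
[(np.float64(259.7837420501029), np.float64(158.82005246899303)), (np.float64(150.67328103766567), np.float64(-84.88866539332062))]
```

View pics/w1.png

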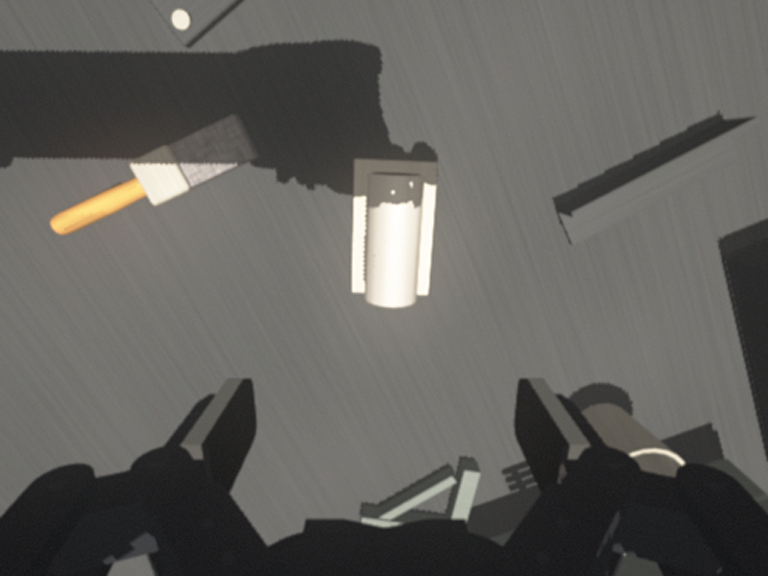

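Run:
```python
from h import *
import pickle
c=pickle.load(open("w1.pkl","rb"))
f=lambda u,v,z:onz(c,u/1.5,v/1.5,z)
for z in(.038,.05,.062):
  a=f(391,307,z); b=f(394,173,z); print(z,a,b,np.linalg.norm(a-b))
# side silhouettes at about z=.038 (camera nearly above)
L=[f(370,178,.04),f(365.5,298,.04)];Rr=[f(419,178,.04),f(417,298,.04)]
print(L,Rr,np.linalg.norm(L[0]-Rr[0]),np.linalg.norm(L[1]-Rr[1]))
m0=(L[0]+Rr[0])/2;m1=(L[1]+Rr[1])/2;d=m0-m1;print(m0,m1,"closing angle",np.degrees(np.arctan2(d[1],d[0]))-90)
print("plate", [f(*p,.008) for p in((355,158),(437,159))])
a=f(391,307,.062); u=d/np.linalg.norm(d); print("centre from near end",a+u*.055)
q=bot.get_obs()["tool_rot"]; print("tool y",R.from_quat([q[1],q[2],q[3],q[0]]).as_matrix()[:,1])
```

```text
0.038 [ 0.52718883 -0.19457545  0.038     ] [ 0.5777327  -0.08722525  0.038     ] 0.1186539022315566
0.05 [ 0.52873043 -0.19073297  0.05      ] [ 0.57771472 -0.08669514  0.05      ] 0.11499273707567952
0.062 [ 0.53027202 -0.18689048  0.062     ] [ 0.57769674 -0.08616504  0.062     ] 0.11133157191980239
[array([ 0.55780996, -0.0825875 ,  0.04      ]), array([ 0.50986469, -0.17655408,  0.04      ])] [array([ 0.59514578, -0.09940136,  0.04      ]), array([ 0.55246121, -0.19572868,  0.04      ])] 0.04094714634296903 0.04671326480640704
[ 0.57647787 -0.09099443  0.04      ] [ 0.53116295 -0.18614138  0.04      ] closing angle -25.46670622741462
plate [array([ 0.55125192, -0.062429  ,  0.008     ]), array([ 0.61769997, -0.09329165,  0.008     ])]
centre from near end [ 0.55392128 -0.13723454  0.062     ]
tool y [ 0.91334835 -0.40717683 -0.00134899]
```

Call:
carry_out(targets=[0, 9, 3, -37, -1, 0, 0, 0, -37, 0, 0, 0, 0, -37, 0, 0, 0, 0, -37, 0, 0, 0, 0, -37, 0, 0, 0, 0, -37, 0, 0, 0, 0, -30, 0, 0, 0, 0, -12, 0, 0, 0, 0, 0, 0, 255, 0, 0, 0, 0, 255, 0, 0, 0, 0, 255, 0, 0, 0, 0, 255, 0, 0, 0, 0, 255, 0, 0, 0, 0, 255, 0, 0, 0, 0, 255, 0, 0, 0, 0], newtons=40)

```text
t: 3.75
eef_pos: [0.5545, -0.1363, 0.0229]
tool_rot: [-0.0, 0.844, 0.537, 0.001]
contact_force: [-3.0, 2.5, 7.5]
gripper_width: 0.548
grasp_force: 39.9
```

Call:
carry_out(targets=[255, 0, 0, 20, 0, 255, 0, 0, 40, 0, 255, 0, 0, 40, 0, 255, 2, 22, 40, 4, 255, 2, 22, 40, 4, 255, 2, 22, 37, 4, 255, 2, 22, 0, 4, 255, 2, 22, 0, 4, 255, 2, 22, 0, 4, 255, 1, 22, 0, 4, 255, 1, 22, 0, 4, 255, 1, 25, 0, 3.6, 255, 0, 0, 0, 0, 255, 0, 0, 0, 0])

```text
t: 5.15
eef_pos: [0.569, 0.0659, 0.2378]
tool_rot: [-0.0, 0.638, 0.77, -0.0]
contact_force: [0.7, -1.0, -4.1]
gripper_width: 0.547
grasp_force: 43.4
```

Run:
```python
from h import *
o=bot.get_obs(); print(np.round(o["eef_pos"],3),o["tool_rot"],o["t"],o["gripper_width"])
c=cam("wrist"); save(c,"w2"); import pickle; pickle.dump(c,open("w2.pkl","wb"))
print([np.multiply(1.5,proj(c,p)) for p in ((.551,.161,.012),(.447,.197,.012),(.467,.0905,.012),(.6545,.125,.012))])
```

```text
[0.569 0.066 0.238] [-1.74542373e-04  6.37902839e-01  7.70116740e-01 -3.79075384e-04] 5.15 0.547037838753426
[array([384.2924216 , 127.22533904]), array([253.79189732,  47.63011503]), array([265.65630326, 198.4562982 ]), array([502.28009565, 199.43821087])]
```

View pics/w2.png

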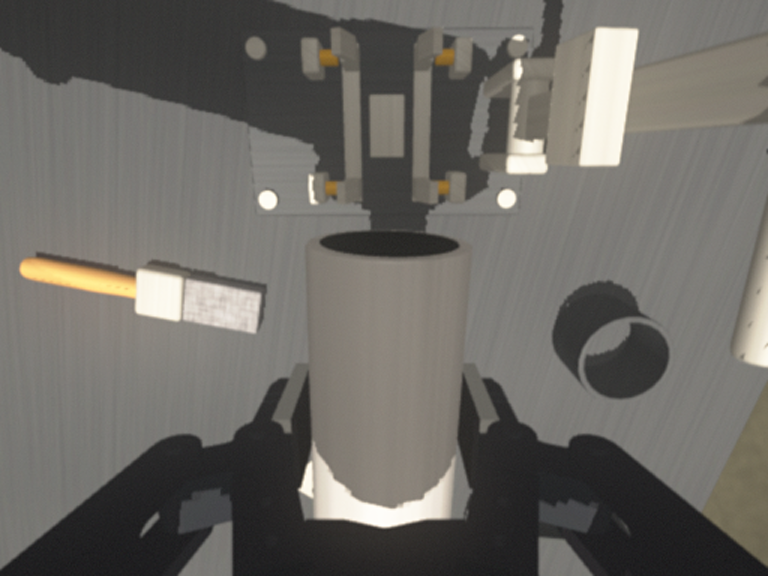

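Run:
```python
from h import *
import pickle
c=pickle.load(open("w2.pkl","rb"))
f=lambda u,v,z:onz(c,u/1.5,v/1.5,z)
A,B,D,E=[f(*p,.0135) for p in((256,47),(268,199),(507,199),(519,45))]
print(A,B,D,E,"centre",(A+B+D+E)/4,np.linalg.norm(A-B),np.linalg.norm(D-B))
an=lambda d:np.degrees(np.arctan2(d[1],d[0]))
print(an(D-B),an(E-A),an(A-B)-90,an(E-D)-90)
lip=[f(*p,.082) for p in((350,35),(430,35),(345,195),(430,195))]; 
print("seat z.026",f(387,125,.026))
print("jaw upright mids",[np.round(f(u,v,.082),4) for u,v in((344,45),(430,45),(348,192),(423,192))])
# tube end in hand: upper rim center, z~tube top
q=bot.get_obs(); z=q["eef_pos"][2]+.015
print("tube end z mid", f(388.5,232,z), f(388.5,262,z+.024), an(f(388.5,250,z+.02)-f(387,430,z+.02))-90)
```

```text
[0.44898338 0.19748205 0.0135    ] [0.4692538  0.09063038 0.0135    ] [0.65772478 0.12610321 0.0135    ] [0.63702078 0.23414707 0.0135    ] centre [0.55324569 0.16209068 0.0135    ] 0.10875739022309022 0.19178016951523935
10.659155163715855 11.033540695666046 10.741718485821579 10.847851177010043
seat z.026 [0.5528407  0.16215606 0.026     ]
jaw upright mids [array([0.5199, 0.1978, 0.082 ]), array([0.57  , 0.2072, 0.082 ]), array([0.5359, 0.1143, 0.082 ]), array([0.5838, 0.1233, 0.082 ])]
tube end z mid [0.56006876 0.12128233 0.25296214] [0.56047348 0.11821953 0.27696214] 10.333625519713166
```

Call:
carry_out(targets=[255, -4, 24, 0, 0, 255, -4, 24, 0, 0, 255, -4, 24, 0, 0, 255, -4.5, 24, 0, 0, 255, 0, 0, -30, 0, 255, 0, 0, -35, 0, 255, 0, 0, -35, 0, 255, 0, 0, -30, 0, 255, 0, 0, -15, 0, 255, 0, 0, -12, 0, 255, 0, 0, 0, 0, 255, 0, 0, 0, 0])

```text
t: 6.4
eef_pos: [0.5536, 0.1604, 0.0823]
tool_rot: [0.0, 0.639, 0.769, 0.001]
contact_force: [0.1, 0.4, -4.8]
gripper_width: 0.548
grasp_force: 43.2
```

Call:
carry_out(targets=[255, -1, 1.5, -8, 0, 255, 0, 0, -6, 0, 255, 0, 0, -3, 0, 255, 0, 0, 0, 0, 255, 0, 0, 0, 0])

```text
t: 6.9
eef_pos: [0.5517, 0.1623, 0.0643]
tool_rot: [0.0, 0.639, 0.769, 0.0]
contact_force: [0.0, 1.6, -4.7]
gripper_width: 0.547
grasp_force: 42.9
```

Call:
carry_out(targets=[255, 0.5, 0, -1.5, 0, 255, 0, 0, 0, 0, 255, 0, 0, 0, 0])

```text
t: 7.2
eef_pos: [0.5523, 0.1622, 0.0632]
tool_rot: [0.0, 0.639, 0.769, 0.0]
contact_force: [-2.3, 0.9, 3.7]
gripper_width: 0.548
grasp_force: 43.5
```

Call:
carry_out(targets=[60, 0, 0, 0, 0, 60, 0, 0, 0, 0, 0, 0, 0, 0, 0, 0, 0, 0, 0, 0, 0, 0, 0, 0, 0, 0, 0, 0, 0, 0, 0, 0, 0, 0, 0, 0, 0, 0, 0, 0])

```text
t: 8.0
eef_pos: [0.5521, 0.1619, 0.0628]
tool_rot: [0.0, 0.639, 0.769, 0.0]
contact_force: [0.2, 0.4, -0.1]
gripper_width: 0.999
grasp_force: 0.0
```

Call:
carry_out(targets=[0, 0, 0, 10, 0, 0, 0, 0, 30, 0, 0, 0, 0, 40, 0, 0, 0, 0, 45, 0, 0, 0, 0, 45, 0, 0, 4, -24, 45, 0, 0, 4, -24, 45, 0, 0, 4, -24, 20, 0, 0, 4, -24, 0, 0, 0, 0, 0, 0, 0, 0, 0, 0, 0, 0])

```text
t: 9.1
eef_pos: [0.5677, 0.0665, 0.3413]
tool_rot: [-0.0, 0.64, 0.769, 0.0]
contact_force: [0.1, 0.4, -0.1]
gripper_width: 1.0
grasp_force: 0.0
```

Run:
```python
from h import *
o=bot.get_obs(); print(np.round(o["eef_pos"],3),o["tool_rot"],o["t"],o["gripper_width"])
c=cam("wrist"); save(c,"w3"); import pickle; pickle.dump(c,open("w3.pkl","wb"))
print([np.multiply(1.5,proj(c,p)) for p in ((.5525,.162,.073),(.669,.183,.255),(.683,.104,.255))])
```

```text
[0.568 0.067 0.341] [-9.26292076e-05  6.39719115e-01  7.68608702e-01  3.27899430e-04] 9.1 0.9996159982622914
[array([386.75258941, 130.45134752]), array([638.91983114, 111.71279401]), array([611.91108776, 275.7844733 ])]
```

View pics/w3.png

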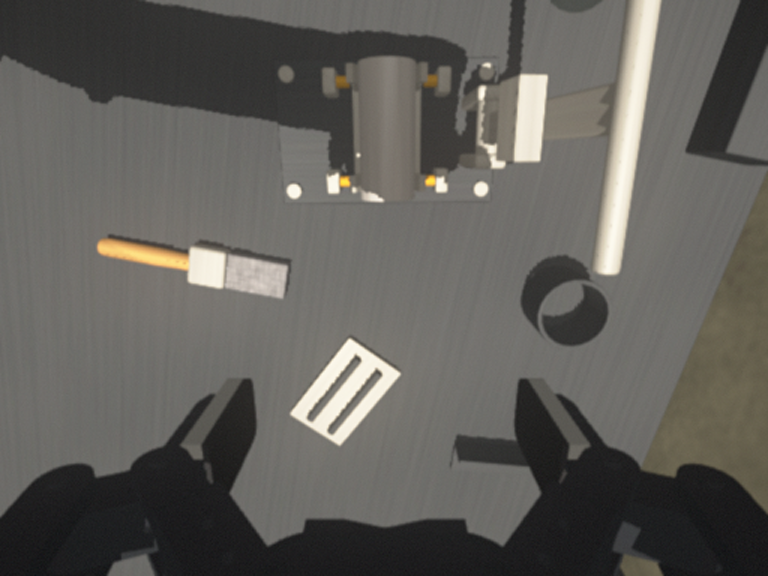

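Run:
```python
from h import *
import pickle
c=pickle.load(open("w3.pkl","rb"))
f=lambda u,v,z:onz(c,u/1.5,v/1.5,z)
th=np.radians(10.8); X=np.array([np.cos(th),np.sin(th)]);Y=np.array([-np.sin(th),np.cos(th)]); C=np.array([.5525,.162])
for p in((629,112),(617,200),(608,268)):
  d=f(*p,.255)[:2]; print(d,(d-C)@X,(d-C)@Y)
t=[f(386,200,.085),f(386,57,.05)]; print(t,[((q[:2]-C)@X,(q[:2]-C)@Y) for q in t])
for a in (1.75,1.55,1.3,1.05,.8,.6,.45,.3,.1): 
  r=85-170*np.cos(a); print(a,np.round(C+X*r-Y*.045,4),round(.088+.17*np.sin(a),4))
```

```text
[0.66442778 0.18203385] 0.11369920095851983 -0.0012941823621708463
[0.67251727 0.14195856] 0.11413604294644336 -0.042175446925090364
[0.67958568 0.10766426] 0.1146531432893962 -0.07718678658880929
[array([0.56225362, 0.10525857, 0.085     ]), array([0.54090333, 0.22180086, 0.05      ])] [(np.float64(-0.0010514316863290997), np.float64(-0.05756403014571692)), (np.float64(-0.00018569936155977547), np.float64(0.06091462437762877))]
1.75 [113.8204  21.7232] 0.2553
1.55 [80.5828 15.3828] 0.258
1.3 [39.386   7.5241] 0.2518
1.05 [0.9665 0.1952] 0.2355
0.8 [-32.2869  -6.1483] 0.21
0.6 [-53.7665 -10.2457] 0.184
0.45 [-66.3093 -12.6384] 0.1619
0.3 [-75.4752 -14.3869] 0.1382
0.1 [-82.0992 -15.6505] 0.105
```

Call:
carry_out(targets=[0, 26, 18, 0, 0, 0, 26, 18, 0, 0, 0, 26, 18, 0, 0, 0, 27, 18, 0, 0, 0, 0, 0, 0, 0, 0, 0, 0, -30, 0, 0, 0, 0, -35, 0, 0, 0, 0, -30, 0, 0, 0, 0, -10, 0, 0, 0, 0, 0, 0, 0, 0, 0, 0, 0], newtons=20)

```text
t: 10.25
eef_pos: [0.6735, 0.1393, 0.2373]
tool_rot: [0.001, 0.639, 0.769, 0.001]
contact_force: [0.1, 0.8, -0.3]
gripper_width: 1.003
grasp_force: 0.0
```

Call:
carry_out(targets=[255, 0, 0, 0, 0, 255, 0, 0, 0, 0, 255, 0, 0, 0, 0, 255, 0, 0, 0, 0, 255, 0, 0, 0, 0, 255, 0, 0, 0, 0, 255, 0, 0, 0, 0, 255, 0, 0, 0, 0])

```text
t: 11.05
eef_pos: [0.6731, 0.139, 0.236]
tool_rot: [0.0, 0.639, 0.769, 0.0]
contact_force: [-0.1, 0.4, 2.3]
gripper_width: 0.155
grasp_force: 20.3
```

Call:
carry_out(targets=[255, -12, -2.3, 1.2, 0, 255, -12, -2.2, 1.2, 0, 255, -25, -4.8, -1.1, 0, 255, -24.6, -4.7, -5, 0, 255, -23.5, -4.5, -8.6, 0, 255, -22.1, -4.2, -12.2, 0, 255, -19.9, -3.8, -15.3, 0, 255, -17.5, -3.3, -18.2, 0, 255, 0, 0, 0, 0, 255, 0, 0, 0, 0])

```text
t: 12.05
eef_pos: [0.5154, 0.1085, 0.1776]
tool_rot: [-0.001, 0.639, 0.769, -0.002]
contact_force: [-4.1, -2.1, 0.8]
gripper_width: 0.151
grasp_force: 21.1
```

Call:
carry_out(targets=[255, -5.2, -1, -6.6, 0, 255, -4.9, -0.9, -6.9, 0, 255, -4.5, -0.9, -7.1, 0, 255, -4.2, -0.8, -7.4, 0, 255, 0, 0, 0, 0])

```text
t: 12.55
eef_pos: [0.4974, 0.105, 0.1495]
tool_rot: [-0.0, 0.639, 0.769, -0.001]
contact_force: [-2.3, -4.1, 0.5]
gripper_width: 0.154
grasp_force: 21.5
```

Call:
carry_out(targets=[255, -3.8, -0.7, -7.6, 0, 255, 0, 0, 0, 0])

```text
t: 12.75
eef_pos: [0.4937, 0.1044, 0.142]
tool_rot: [-0.0, 0.639, 0.769, -0.001]
contact_force: [-2.4, -4.0, 0.4]
gripper_width: 0.156
grasp_force: 21.6
```

Call:
carry_out(targets=[255, -2.1, -0.4, -4.6, 0, 255, 0, 0, 0, 0])

```text
t: 12.95
eef_pos: [0.4919, 0.104, 0.1379]
tool_rot: [0.0, 0.639, 0.769, -0.0]
contact_force: [-3.5, -4.3, 2.1]
gripper_width: 0.154
grasp_force: 21.8
```

Call:
carry_out(targets=[255, -2, -0.4, -4.7, 0, 255, 0, 0, 0, 0])

```text
t: 13.15
eef_pos: [0.4901, 0.1037, 0.1334]
tool_rot: [0.0, 0.639, 0.769, -0.0]
contact_force: [-2.9, -5.5, 2.7]
gripper_width: 0.154
grasp_force: 21.9
```

Call:
carry_out(targets=[255, -1.9, -0.3, -4.7, 0, 255, 0, 0, 0, 0], newtons=40)

```text
t: 13.35
eef_pos: [0.4884, 0.1034, 0.1288]
tool_rot: [0.0, 0.639, 0.769, 0.0]
contact_force: [-4.1, -4.6, 4.2]
gripper_width: 0.149
grasp_force: 39.1
```

Call:
carry_out(targets=[255, -1.7, -0.3, -4.8, 0, 255, 0, 0, 0, 0])

```text
t: 13.55
eef_pos: [0.4868, 0.103, 0.1242]
tool_rot: [0.0, 0.639, 0.769, 0.0]
contact_force: [-4.1, -5.4, 5.2]
gripper_width: 0.145
grasp_force: 39.3
```

Call:
carry_out(targets=[255, -1.6, -0.3, -4.9, 0, 255, 0, 0, 0, 0])

```text
t: 13.75
eef_pos: [0.4852, 0.1028, 0.1192]
tool_rot: [0.0, 0.639, 0.769, 0.0]
contact_force: [-3.3, -6.4, 4.6]
gripper_width: 0.149
grasp_force: 39.6
```

Call:
carry_out(targets=[255, -1.4, -0.3, -4.9, 0, 255, 0, 0, 0, 0])

```text
t: 13.95
eef_pos: [0.4837, 0.1025, 0.1141]
tool_rot: [0.0, 0.639, 0.769, 0.0]
contact_force: [-3.2, -4.9, 3.3]
gripper_width: 0.145
grasp_force: 39.8
```

Call:
carry_out(targets=[255, -0.6, -0.1, -2.4, 0, 255, 0, 0, 0, 0])

```text
t: 14.15
eef_pos: [0.4831, 0.1023, 0.1118]
tool_rot: [0.0, 0.639, 0.769, 0.0]
contact_force: [-3.0, -5.2, 2.2]
gripper_width: 0.149
grasp_force: 39.9
```

Call:
carry_out(targets=[255, -0.6, -0.1, -2.4, 0, 255, 0, 0, 0, 0])

```text
t: 14.35
eef_pos: [0.4825, 0.1022, 0.1093]
tool_rot: [0.0, 0.639, 0.769, -0.0]
contact_force: [-2.9, -5.3, 2.8]
gripper_width: 0.147
grasp_force: 39.9
```

Call:
carry_out(targets=[255, -0.5, -0.1, -2, 0, 255, 0, 0, 0, 0])

```text
t: 14.55
eef_pos: [0.482, 0.1022, 0.1074]
tool_rot: [0.0, 0.639, 0.769, 0.0]
contact_force: [-2.2, -4.6, 0.9]
gripper_width: 0.148
grasp_force: 40.1
```

Call:
carry_out(targets=[255, -0.5, -0.1, -2, 0, 255, -0.4, -0.1, -2, 0, 255, -0.4, -0.1, -2, 0, 255, 0, 0, 0, 0])

```text
t: 14.95
eef_pos: [0.4808, 0.1019, 0.1013]
tool_rot: [0.0, 0.639, 0.769, 0.0]
contact_force: [-2.5, -4.4, 1.2]
gripper_width: 0.149
grasp_force: 40.2
```

Call:
carry_out(targets=[255, -0.2, 0, -1, 0, 255, 0, 0, 0, 0])

```text
t: 15.15
eef_pos: [0.4806, 0.1018, 0.1004]
tool_rot: [0.0, 0.639, 0.769, 0.0]
contact_force: [-2.9, -5.5, 1.1]
gripper_width: 0.147
grasp_force: 40.4
```

Call:
carry_out(targets=[255, -0.2, 0, -1, 0, 255, 0, 0, 0, 0])

```text
t: 15.35
eef_pos: [0.4804, 0.1018, 0.0994]
tool_rot: [0.0, 0.639, 0.769, 0.0]
contact_force: [-2.6, -4.4, 3.1]
gripper_width: 0.148
grasp_force: 40.4
```

Call:
carry_out(targets=[255, -0.2, 0, -0.7, 0, 255, 0, 0, 0, 0])

```text
t: 15.55
eef_pos: [0.4803, 0.1018, 0.0988]
tool_rot: [0.0, 0.639, 0.769, 0.0]
contact_force: [-3.0, -5.4, 2.9]
gripper_width: 0.147
grasp_force: 40.4
```

Call:
carry_out(targets=[255, -0.1, 0, -0.7, 0, 255, 0, 0, 0, 0])

```text
t: 15.75
eef_pos: [0.4802, 0.1018, 0.0981]
tool_rot: [0.0, 0.639, 0.769, 0.0]
contact_force: [-3.4, -5.9, 3.1]
gripper_width: 0.144
grasp_force: 40.4
```

Not bottomed yet; continue in 0.8–1 mm steps, watching for the steep rise.

Call:
carry_out(targets=[255, -0.1, 0, -0.9, 0, 255, 0, 0, 0, 0])

```text
t: 15.95
eef_pos: [0.48, 0.1017, 0.0971]
tool_rot: [0.0, 0.639, 0.769, 0.0]
contact_force: [-3.3, -5.8, 3.5]
gripper_width: 0.149
grasp_force: 40.4
```

Call:
carry_out(targets=[255, -0.1, 0, -0.9, 0, 255, 0, 0, 0, 0])

```text
t: 16.15
eef_pos: [0.4798, 0.1017, 0.0962]
tool_rot: [0.0, 0.639, 0.769, -0.0]
contact_force: [-2.5, -5.9, 2.7]
gripper_width: 0.155
grasp_force: 40.5
```

Call:
carry_out(targets=[255, -0.1, 0, -1, 0, 255, 0, 0, 0, 0])

```text
t: 16.35
eef_pos: [0.4797, 0.1017, 0.0951]
tool_rot: [0.0, 0.639, 0.769, -0.0]
contact_force: [-2.9, -5.4, 2.7]
gripper_width: 0.149
grasp_force: 40.5
```

Call:
carry_out(targets=[255, -0.1, 0, -1, 0, 255, 0, 0, 0, 0])

```text
t: 16.55
eef_pos: [0.4795, 0.1016, 0.0941]
tool_rot: [0.0, 0.639, 0.769, -0.0]
contact_force: [-3.5, -5.9, 2.4]
gripper_width: 0.149
grasp_force: 40.6
```

Call:
carry_out(targets=[255, -0.1, 0, -1, 0, 255, 0, 0, 0, 0])

```text
t: 16.75
eef_pos: [0.4793, 0.1016, 0.0931]
tool_rot: [0.0, 0.639, 0.769, -0.0]
contact_force: [-3.4, -5.0, 2.3]
gripper_width: 0.15
grasp_force: 40.6
```

Call:
carry_out(targets=[255, -0.1, 0, -1, 0, 255, 0, 0, 0, 0])

```text
t: 16.95
eef_pos: [0.4792, 0.1016, 0.0921]
tool_rot: [0.0, 0.639, 0.769, -0.0]
contact_force: [-4.0, -5.1, 3.0]
gripper_width: 0.146
grasp_force: 40.6
```

Call:
carry_out(targets=[255, -0.1, 0, -1, 0, 255, 0, 0, 0, 0])

```text
t: 17.15
eef_pos: [0.4791, 0.1015, 0.0911]
tool_rot: [0.0, 0.639, 0.769, -0.0]
contact_force: [-4.5, -5.5, 3.4]
gripper_width: 0.149
grasp_force: 40.6
```

Call:
carry_out(targets=[255, -0.1, 0, -1, 0, 255, 0, 0, 0, 0])

```text
t: 17.35
eef_pos: [0.4789, 0.1015, 0.09]
tool_rot: [0.0, 0.639, 0.769, -0.0]
contact_force: [-3.0, -6.1, 2.4]
gripper_width: 0.148
grasp_force: 40.7
```

Call:
carry_out(targets=[255, 0, 0, -1, 0, 255, 0, 0, 0, 0])

```text
t: 17.55
eef_pos: [0.4787, 0.1015, 0.089]
tool_rot: [-0.0, 0.639, 0.769, -0.0]
contact_force: [-4.5, -5.7, 2.6]
gripper_width: 0.151
grasp_force: 40.8
```

Call:
carry_out(targets=[255, 0, 0, -1, 0, 255, 0, 0, 0, 0])

```text
t: 17.75
eef_pos: [0.4786, 0.1014, 0.0879]
tool_rot: [-0.0, 0.639, 0.769, -0.001]
contact_force: [-4.9, -6.5, 1.3]
gripper_width: 0.147
grasp_force: 40.8
```

Call:
carry_out(targets=[255, 0, 0, -1, 0, 255, 0, 0, 0, 0])

```text
t: 17.95
eef_pos: [0.4785, 0.1014, 0.0869]
tool_rot: [-0.0, 0.639, 0.769, -0.001]
contact_force: [-4.4, -5.8, 2.7]
gripper_width: 0.147
grasp_force: 40.8
```

Call:
carry_out(targets=[255, 0, 0, -1, 0, 255, 0, 0, 0, 0])

```text
t: 18.15
eef_pos: [0.4784, 0.1014, 0.0859]
tool_rot: [-0.0, 0.639, 0.769, -0.001]
contact_force: [-5.7, -6.5, 3.7]
gripper_width: 0.149
grasp_force: 40.9
```

Call:
carry_out(targets=[255, 0, 0, -1, 0, 255, 0, 0, 0, 0])

```text
t: 18.35
eef_pos: [0.4782, 0.1014, 0.0848]
tool_rot: [-0.0, 0.639, 0.769, -0.001]
contact_force: [-4.1, -5.9, 3.3]
gripper_width: 0.15
grasp_force: 40.9
```

Call:
carry_out(targets=[255, 0, 0, -1, 0, 255, 0, 0, 0, 0])

```text
t: 18.55
eef_pos: [0.4782, 0.1014, 0.0838]
tool_rot: [-0.0, 0.639, 0.769, -0.001]
contact_force: [-3.1, -5.6, 2.4]
gripper_width: 0.15
grasp_force: 41.0
```

Call:
carry_out(targets=[255, 0, 0, -1, 0, 255, 0, 0, 0, 0])

```text
t: 18.75
eef_pos: [0.4781, 0.1014, 0.0828]
tool_rot: [-0.0, 0.639, 0.769, -0.001]
contact_force: [-5.6, -6.1, 2.3]
gripper_width: 0.151
grasp_force: 41.0
```

Call:
carry_out(targets=[255, 0, 0, -1, 0, 255, 0, 0, 0, 0])

```text
t: 18.95
eef_pos: [0.4779, 0.1013, 0.0817]
tool_rot: [-0.001, 0.639, 0.769, -0.001]
contact_force: [-5.9, -5.6, 2.1]
gripper_width: 0.145
grasp_force: 41.0
```

Call:
carry_out(targets=[255, 0, 0, -1, 0, 255, 0, 0, 0, 0])

```text
t: 19.15
eef_pos: [0.4779, 0.1013, 0.0807]
tool_rot: [-0.001, 0.639, 0.769, -0.001]
contact_force: [-6.2, -6.6, 2.8]
gripper_width: 0.148
grasp_force: 41.0
```

Call:
carry_out(targets=[255, 0, 0, -1, 0, 255, 0, 0, 0, 0])

```text
t: 19.35
eef_pos: [0.4778, 0.1013, 0.0797]
tool_rot: [-0.001, 0.639, 0.769, -0.001]
contact_force: [-5.5, -6.5, 3.1]
gripper_width: 0.147
grasp_force: 41.1
```

Call:
carry_out(targets=[255, 0, 0, -1, 0, 255, 0, 0, 0, 0])

```text
t: 19.55
eef_pos: [0.4777, 0.1013, 0.0786]
tool_rot: [-0.001, 0.639, 0.769, -0.001]
contact_force: [-5.7, -6.1, 1.0]
gripper_width: 0.147
grasp_force: 41.1
```

Run:
```python
from h import *
c=cam("side"); u,v=proj(c,(.5525,.162,.06)); print(u,v)
u,v=int(u),int(v); f=c["frame"][v-55:v+55,u-70:u+70,::-1]
cv2.imwrite("pics/s2.png",cv2.resize(f,None,fx=5,fy=5,interpolation=cv2.INTER_CUBIC))
```

```text
205.8625876160662 178.57931991730328
```

View pics/s2.png

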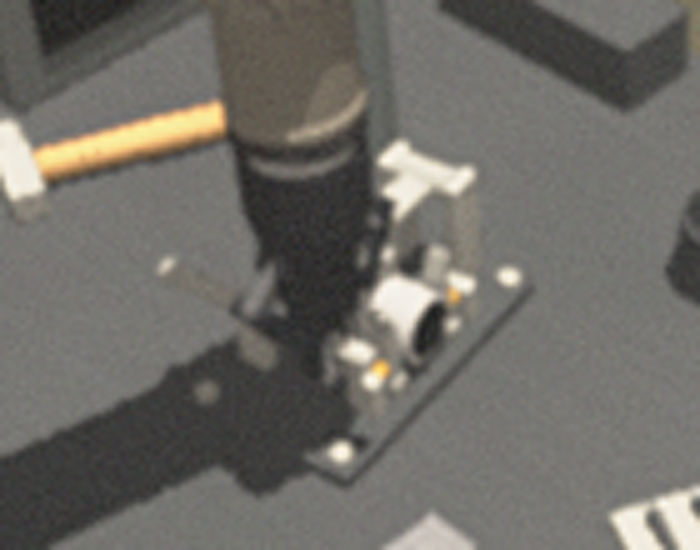

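The clamp is near level over the tube, which sits between the jaws (end cap at about 430,325 in the crop). I'll continue pressing.

Call:
carry_out(targets=[255, 0, 0, -1, 0, 255, 0, 0, 0, 0])

```text
t: 19.8
eef_pos: [0.4776, 0.1013, 0.0776]
tool_rot: [-0.001, 0.639, 0.769, -0.001]
contact_force: [-5.7, -7.2, 0.9]
gripper_width: 0.148
grasp_force: 41.2
```

Call:
carry_out(targets=[255, 0, 0, -1, 0, 255, 0, 0, 0, 0])

```text
t: 20.0
eef_pos: [0.4776, 0.1013, 0.0766]
tool_rot: [-0.001, 0.639, 0.769, -0.001]
contact_force: [-6.1, -6.4, 2.1]
gripper_width: 0.15
grasp_force: 41.2
```

Call:
carry_out(targets=[255, 0, 0, -0.8, 0, 255, 0, 0, 0, 0])

```text
t: 20.2
eef_pos: [0.4775, 0.1012, 0.0758]
tool_rot: [-0.001, 0.639, 0.769, -0.001]
contact_force: [-6.6, -6.3, 3.3]
gripper_width: 0.146
grasp_force: 41.2
```

Call:
carry_out(targets=[255, 0, 0, -0.7, 0, 255, 0, 0, 0, 0])

```text
t: 20.4
eef_pos: [0.4775, 0.1012, 0.0752]
tool_rot: [-0.001, 0.639, 0.769, -0.001]
contact_force: [-6.8, -6.5, 4.0]
gripper_width: 0.147
grasp_force: 41.3
```

Call:
carry_out(targets=[255, 0, 0, -0.7, 0, 255, 0, 0, 0, 0])

```text
t: 20.6
eef_pos: [0.4775, 0.1012, 0.0747]
tool_rot: [-0.001, 0.639, 0.769, -0.001]
contact_force: [-8.0, -7.4, 8.5]
gripper_width: 0.147
grasp_force: 41.8
```

Call:
carry_out(targets=[255, 0, 0, -0.4, 0, 255, 0, 0, 0, 0, 255, 0, 0, 0, 0])

```text
t: 20.9
eef_pos: [0.4775, 0.1013, 0.0746]
tool_rot: [-0.001, 0.639, 0.769, -0.001]
contact_force: [-9.0, -6.6, 10.7]
gripper_width: 0.148
grasp_force: 42.1
```

Call:
carry_out(targets=[255, 0, 0, -0.4, 0, 255, 0, 0, 0, 0, 255, 0, 0, 0, 0])

```text
t: 21.2
eef_pos: [0.4774, 0.1012, 0.0744]
tool_rot: [-0.001, 0.639, 0.769, -0.001]
contact_force: [-9.9, -6.3, 16.5]
gripper_width: 0.15
grasp_force: 42.5
```

Call:
carry_out(targets=[255, 0, 0, 0.8, 0, 255, 0, 0, 0.5, 0, 170, 0, 0, 0, 0, 170, 0, 0, 0, 0, 170, 0, 0, 0, 0, 170, 0, 0, 0, 0])

```text
t: 21.8
eef_pos: [0.4793, 0.1029, 0.0752]
tool_rot: [0.0, 0.639, 0.769, 0.001]
contact_force: [-1.2, 0.5, 0.4]
gripper_width: 0.334
grasp_force: 0.0
```

Call:
carry_out(targets=[170, 0, 0, 5, 0, 170, 0, 0, 10, 0, 170, 0, 0, 15, 0, 170, 0, 0, 30, 0, 170, 0, 0, 30, 0, 170, -10, -20, 40, 0, 170, -10, -30, 40, 0, 170, -10, -40, 0, 0, 170, 0, 0, 0, 0, 170, 0, 0, 0, 0])

```text
t: 22.8
eef_pos: [0.4486, 0.0123, 0.2449]
tool_rot: [-0.0, 0.64, 0.768, 0.001]
contact_force: [-0.8, 0.5, -0.1]
gripper_width: 0.334
grasp_force: 0.0
```

Run:
```python
from h import *
o=bot.get_obs(); print(np.round(o["eef_pos"],3),o["contact_force"],o["t"])
c=cam("wrist"); save(c,"w4")
```

```text
[0.449 0.012 0.245] [-0.77834803  0.5419697  -0.09390172] 22.8
```

View pics/w4.png

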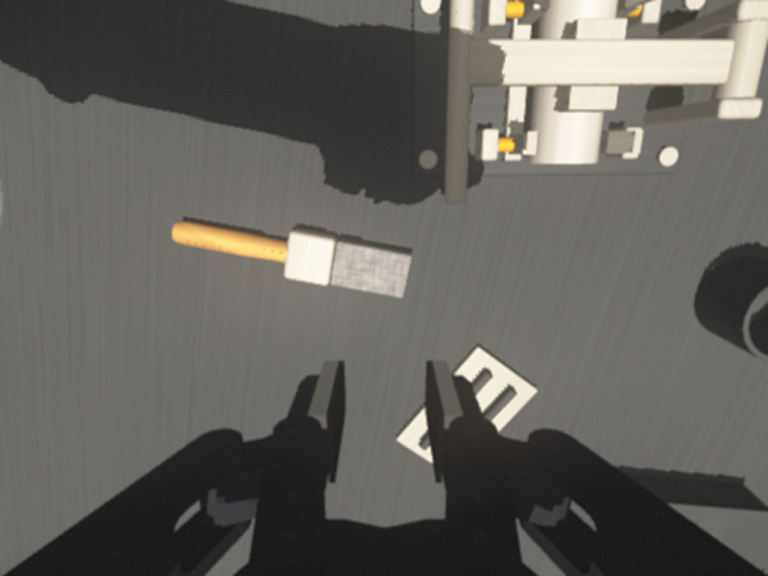

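The clamp lies on the tube (bar at about 457,100, pad at about 597,65), the tube is centred and parallel between the jaws, and the hand is clear.

```bash
python3 -c "
from station import bot
print(bot.hand_in())"
```

```text
the job is handed in; nothing more can be done
None
```

I laid the tube in the jaws and let go. I then pressed it with the clamp until the force rose steeply, to about 16 N at the bar. I estimate that as 25–30 N on the seat, against the 60 N limit. The clamp was left lying on the tube and the job handed in at about 23 s; no verdict was returned.

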